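Offer a cabinet door stile up to its jamb hinge and hold it for the pin

TASK

We are rehanging the door of a wooden storage cabinet. Pick up the short door stile whose hinge leaf has one single middle knuckle (not the spare one with two knuckles), bring that knuckle in sideways between the two knuckles on the upright jamb block so that the pin could drop straight down through all three holes, with the stile upright and its faces parallel to the jamb's (hinge leaves on the same side), touching the jamb at most lightly. Finish while still holding it there in the gripper, off the table and not resting on the hinge, and leave the spare stile, the pin and the small card box where they are.

Things in the scene. Friction and masses are not known exactly. Their poses are not given: they have to be found in the camera images.
- stile: door stile to pick up: loose upright wooden block 36 (x) x 60 (y) x 140 (z) mm, 0.18-0.37 kg. Origin: centre of its underside, z up. Steel hinge leaf 4 mm thick on its +x face (z 27 to 93 mm) with ONE knuckle beyond the -y edge. Wood above z 95 mm is bare: grip it there on the x faces, 36 mm apart. Stile and spare swap places at random
- stile_bore (a point): centre of the stile's single knuckle, a vertical tube 22 mm outside, 13 mm bore, 30 mm long; at (24, -47, 60) mm in the stile's frame, axes as the stile's
- jamb: jamb block, fixed: wooden post, top 170 mm high, x -42 to -6, y -77 to -17 mm, on a foot x -79 to 31, y -145 to -20, z to 16 mm. Origin: on the table straight below the hinge axis, z up. Leaf on its +x face. The stile belongs on the +y side, axes parallel to the jamb's; its wood then spans y 17 to 77 mm, underside 49 mm above the table. Bring it in along the jamb's -y: that side is free
- jamb_bore (a point): point on the vertical hinge axis midway between the jamb's TWO knuckles, 109 mm above the table, axes as the jamb's; the centre of the stile's knuckle belongs here. Jamb knuckles: 22 mm outside, 13 mm bore, 28 mm long, at heights 61 to 89 and 129 to 157 mm, so 40 mm are free between them for the 30 mm knuckle
- spare: spare stile, same wood block 36 x 60 x 140 mm, but its leaf carries TWO short knuckles (20 mm long, z 28 to 48 and 72 to 92 mm): wrong part, loose, leave it standing. Origin and axes as for the stile
- pin: steel hinge pin 9 mm thick, 106 mm long with a head 16 mm wide, lying along its y axis on two cork strips, 16 mm high, loose; leave it. Origin: centre of the underside
- cardbox: small lidded card box 60 x 60 x 28 mm, loose; leave it. Origin: centre of the underside

How it is judged:
By the outcome, as a careful person would: the job done as asked, in the order asked, and still so for the second after the job is handed in, while the arm keeps its last pose, push and grip.
It also fails if it takes over 48 s, if anything falls off the work surface, if the arm or the gripper's body presses on something with over 40 N, if the wrist force passes 120 N, or if a joint passes its speed limit or range.

ROBOT

A 6-joint arm with a two-finger parallel gripper is mounted at the origin on the work surface. World frame = base frame: x ahead of the robot, y to its left, z up, the work surface at z = 0. Lengths are in m, angles in rad, forces in N, time in s.
With the tool pointing down it reaches from about 0.375 to 0.9 m from the base axis. Payload 3.1 kg.
Tool frame: the origin (TCP) lies midway between the tips of the shut fingers; the grasp point (between the pads) lies 19 mm behind it; x points along the fingers, y is the direction in which the jaws open and shut, and the axes are right-handed (so a half turn about x gives the same grasp; the last joint's range is limited). The gripper opens to 85 mm and grips with 20 to 120 N. Pads are 22 mm wide; open, the fingers measure 114 mm over their backs; the gripper's body (76 mm by 85 mm) begins 54 mm behind the grasp point. The pads swing forward as they close: fully open they stand 13 mm farther back than shut.
Start: joints at [-1.317, 0.527, 1.433, -0, 1.181, -0.178], TCP at [0.262, -0.567, 0.196] pointing down, gripper open.
Joint ranges: [-3.08, 3.08], [-0.75, 2.2], [0.22, 2.44], [-1.43, 4.57], [0, 2.65], [-2.85, 2.85]. Speed limits (rad/s): [2.79, 2.79, 3.14, 3.14, 3.14, 3.14].

INTERFACE

Orientations are given as a unit quaternion [x, y, z, w].
In Python, from station import manip gives the robot as it stands.
- The arm moves only by the tool carry_out, never from a script. Its argument "commands" is a list that holds one entry, the list of rows, each a list of 7 numbers: the shift along the tool's x, y, z in units of 25 mm (1.0 is 25 mm), then the turn, a rotation vector about the tool's x, y, z in units of 5 degrees (1.0 is 5 degrees), then the finger opening in mm, from 0 to 85.4. A call has exactly 5 rows; each row is the pose to reach, as a shift and turn from the pose commanded when the call began, along the tool's axes at that moment; what a row does not reach only later rows make up. A row lasts 1/10 s, in which the tool goes at most 50 mm and 8.59 degrees, less where a joint would pass 70% of its speed; a pose out of reach is approached as far as the arm can. A call with a gripper value outside its range is refused whole. The fingers move at their own pace and stop on an object; "force" is the grip in N (left out, the last holds). Time passes only in rows, so rows that repeat a pose let the fingers close, or fill a call up. It gives the time, the measured TCP pose, the force and the opening at its end, in the units of the state.
- manip.sense(): the state, without advancing time (a new reading comes with each control period).
- manip.snapshot(name): name is "scene" or "top"; returns a dict with "image" (420x560x3 uint8, red, green, blue), "fx", "fy", "cx", "cy" (pixels), "k1" (the pictures are not rectified: a ray, as slopes to the right and down, at radius r is drawn at 1 + k1 r^2 times it, then the intrinsics apply), "rvec" (rotation vector, rad) and "tvec" (3), from world to camera coordinates, as OpenCV has them. Camera axes: x right, y down, z forward; pixel columns grow to the right and rows downward; lengths in m; the calibration is good to about 2 mm. A picture is of the moment at which its call begins. There is no depth.
- manip.sign_off(): hands the job in, once; it reports no verdict.
The state is a dict: "t": time; "q": joint angles; "qd": joint speeds; "tau": joint torques, N m; "tcp_pos": TCP position; "tool_rot": TCP orientation; "force": force on the tool from outside, world axes, zero at the start; "ft_torque": the same for the moment, N m; "finger_gap": opening from 0.0 (shut) to 1.0 (fully open).
Only numpy, scipy, OpenCV 4.12 (cv2) and the standard library are available. Lean on these libraries where they do the work, as an engineer would, in place of code of your own. Each camera call takes 0.05 s, during which the arm holds its last target.

## Working session

There is one attempt and no reset: what is moved stays moved. The work goes in short steps, Python scripts to look and compute and a tool call to move; the robot and the scene stay as the last step left them, time stands still between calls to the robot, and variables do not carry over. Pictures are saved under pics/ and viewed, and the job is handed in when it is done.

Besides the shell and the picture viewer there is one more tool, called after "Request:" in YAML: its name, and indented under it one key for each argument. carry_out: Moves the arm, as the interface text tells. Its arguments: {"type":"object","properties":{"commands":{"type":"array"},"force":{"type":"number"}},"required":["commands"]}

```bash
mkdir -p pics; python3 - <<'E'
from station import manip
import cv2,pickle
for n in("scene","top"):
    s=manip.snapshot(n); pickle.dump(s,open(n+"0.pkl","wb"))
    cv2.imwrite(f"pics/{n}0.png",s["image"][:,:,::-1])
    print(n,[s[k] for k in("fx","fy","cx","cy","k1","rvec","tvec")])
st=manip.sense();print(st)
E
```

```text
scene [476.2797225422327, 476.2797225422327, 277.38219193365427, 209.6179193822352, -0.14953222132710053, array([ 2.16370869,  0.54692499, -0.3068601 ]), array([-0.55835168, -0.06339019,  1.17778322])]
top [388.18723924315697, 388.18723924315697, 289.0094150776471, 209.71321579157106, -0.06446886937735853, array([ 2.10426711, -2.15599809,  0.1526509 ]), array([0.06582811, 0.61293873, 0.64653913])]
{'t': 0.1, 'q': array([-1.31655053e+00,  5.28418394e-01,  1.43376284e+00,  9.00701830e-06,
        1.18140164e+00, -1.78486453e-01]), 'qd': array([-0.00148486, -0.00330666, -0.00383782,  0.00066096,  0.00119369,
       -0.0005811 ]), 'tau': array([ 1.89557750e-04, -4.43303668e+01, -1.78586447e+01, -2.73919532e-04,
        3.89908368e-03, -1.72684616e-05]), 'tcp_pos': array([ 0.26195139, -0.56667571,  0.19460738]), 'tool_rot': array([-0.69059611, -0.15250502,  0.69064352, -0.15109852]), 'force': array([-0.53884556, -0.13148523,  0.20968275]), 'ft_torque': array([-0.01374763,  0.05951131,  0.01406979]), 'finger_gap': 0.9953611126040014}
```

View pics/scene0.png

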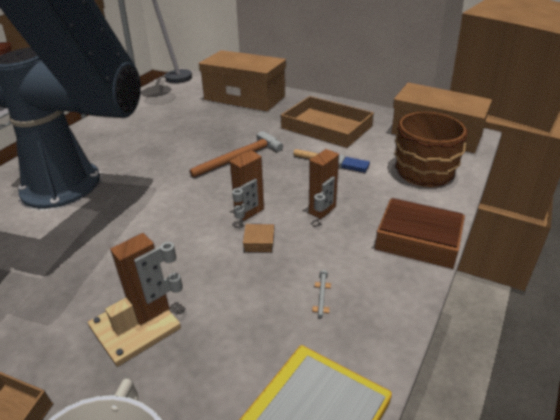

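View pics/top0.png

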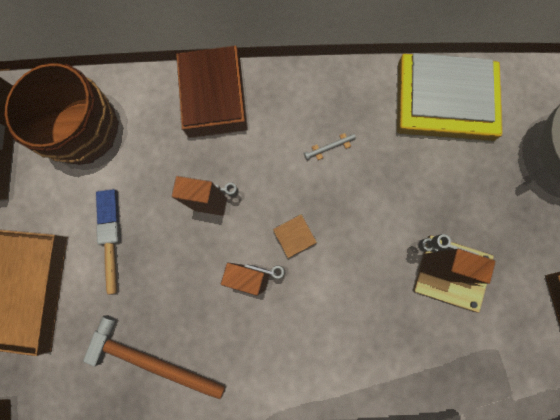

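```bash
python3 - <<'E'
import cv2,numpy as np
s=cv2.imread("pics/scene0.png");t=cv2.imread("pics/top0.png")
r=lambda i,a,b,c,d,f:cv2.resize(i[b:d,a:c],None,fx=f,fy=f,interpolation=cv2.INTER_CUBIC)
cv2.imwrite("pics/c1.png",r(s,220,140,350,240,6))
cv2.imwrite("pics/c2.png",r(s,80,225,200,365,4))
cv2.imwrite("pics/c3.png",r(t,165,165,295,305,4))
cv2.imwrite("pics/c4.png",r(t,400,225,510,315,6))
E
```

```text
(no output)
```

View pics/c1.png

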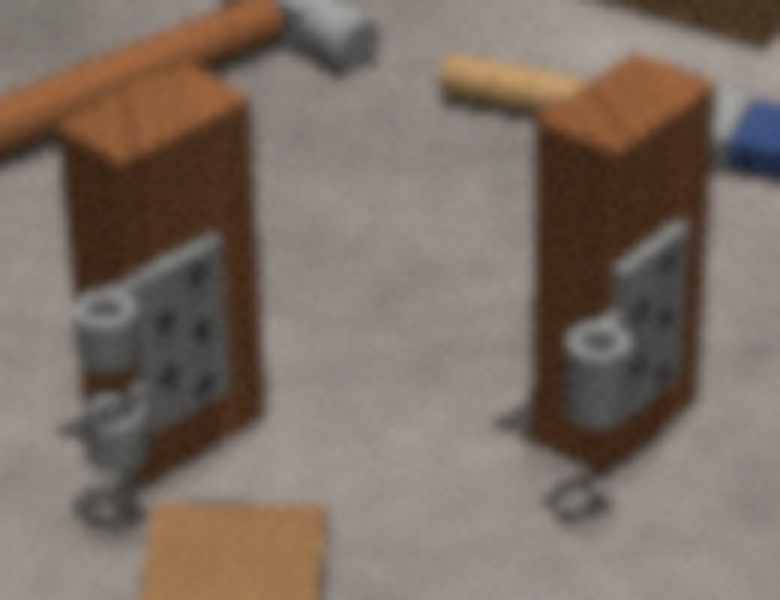

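View pics/c2.png

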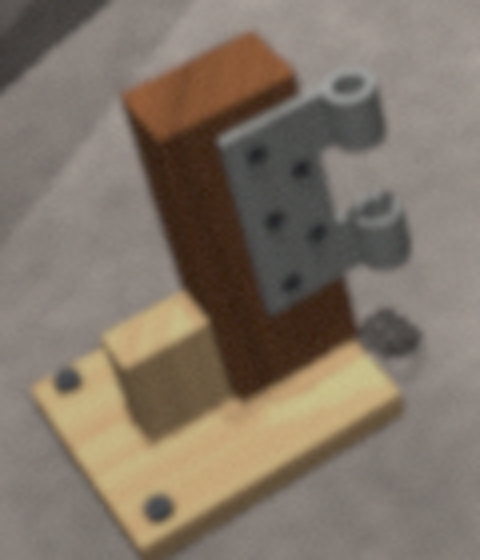

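View pics/c3.png

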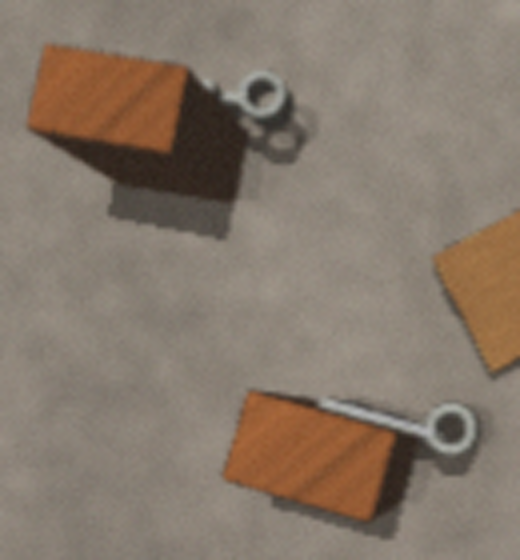

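View pics/c4.png

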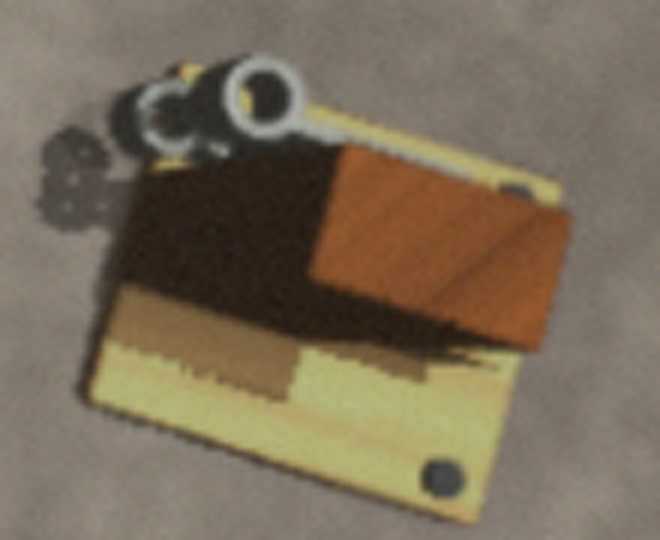

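The scene view shows the single-knuckle stile on the right (about 323,185), the two-knuckle spare on the left (247,185), and the jamb at (145,290). In the top view the jamb is at about (455,270), and the stiles are at (192,190) and (243,279).

```bash
cat > h.py <<'E'
import cv2,numpy as np,pickle
from scipy.spatial.transform import Rotation as R
def und(s,uv):
    K=np.array([[s["fx"],0,s["cx"]],[0,s["fy"],s["cy"]],[0,0,1.]])
    return cv2.undistortPoints(np.array(uv,float).reshape(-1,1,2),K,np.array([s["k1"],0,0,0,0.])).reshape(-1,2)
def ray(s,uv):
    Rm=cv2.Rodrigues(s["rvec"])[0];p=und(s,uv)
    return -Rm.T@s["tvec"],np.c_[p,np.ones(len(p))]@Rm
def onz(s,uv,z):
    c,d=ray(s,uv);return c+d*((z-c[2])/d[:,2])[:,None]
def proj(s,P):
    K=np.array([[s["fx"],0,s["cx"]],[0,s["fy"],s["cy"]],[0,0,1.]])
    return cv2.projectPoints(np.array(P,float).reshape(-1,1,3),s["rvec"],s["tvec"],K,np.array([s["k1"],0,0,0,0.]))[0].reshape(-1,2)
def topface(s,box,z,vthr=None):
    x0,y0,x1,y1=box
    hsv=cv2.cvtColor(s["image"],cv2.COLOR_RGB2HSV)
    m=np.zeros(hsv.shape[:2],np.uint8)
    sub=hsv[y0:y1,x0:x1]
    k=((sub[...,0]<16)&(sub[...,1]>120)&(sub[...,2]>(vthr or 110))).astype(np.uint8)
    m[y0:y1,x0:x1]=k
    cs=cv2.findContours(m,cv2.RETR_EXTERNAL,cv2.CHAIN_APPROX_NONE)[0]
    c=max(cs,key=cv2.contourArea)[:,0,:]
    P=onz(s,c,z)
    r=cv2.minAreaRect((P[:,:2]*1000).astype(np.float32))
    b=cv2.boxPoints(r)/1000
    pr=proj(s,np.c_[b,np.full(4,z)])
    return r,b,pr,len(c)
E
python3 - <<'E'
from h import *
S=pickle.load(open("scene0.pkl","rb"));T=pickle.load(open("top0.pkl","rb"))
for n,s,b,z in [("topA",T,(165,170,216,210),.14),("topB",T,(215,255,275,300),.14),("topJ",T,(445,245,500,290),.17),
 ("scL",S,(228,150,264,170),.14),("scR",S,(306,148,341,168),.14),("scJ",S,(108,230,158,264),.17)]:
    for v in (90,110,130):
        r,bb,pr,k=topface(s,b,z,v);print(n,v,np.round(r[0],1),np.round(r[1],1),round(r[2],1),np.round(pr).astype(int).tolist())
# knuckle circles
print("top knuckle z.075", onz(T,[[231,189],[277.5,272],],.075))
print("jamb upper knuckle .157",onz(T,[[443.5,241]],.157), onz(S,[[80+349/4,225+84/4]],.157))
print("scene kn R .075", onz(S,[[220+600/6,140+340/6]],.075),"card",onz(S,[[258,230]],.028),onz(T,[[295,236]],.028))
print("pin",onz(T,[[305,156],[356,136]],.016))
E
```

```text
topA 90 [636.7 203.5] [58.7 34.4] 78.8 [[207, 203], [212, 182], [176, 176], [171, 197]]
topA 110 [637.1 203.8] [58.1 33.9] 79.0 [[207, 202], [211, 182], [176, 176], [171, 196]]
topA 130 [637.5 204.2] [57.2 33.1] 78.8 [[206, 202], [211, 182], [176, 176], [171, 196]]
topB 90 [495.6 123.6] [59.1 35.1] 72.6 [[257, 295], [264, 273], [227, 262], [220, 284]]
topB 110 [495.6 124.1] [58.2 34.8] 72.7 [[257, 295], [263, 273], [227, 262], [220, 284]]
topB 130 [495.6 124.4] [57.5 33.7] 73.1 [[256, 295], [263, 273], [227, 263], [220, 284]]
topJ 90 [ 505.7 -217.1] [58.6 35. ] 69.9 [[489, 283], [495, 260], [457, 248], [451, 271]]
topJ 110 [ 505.7 -217.5] [57.8 33.8] 70.4 [[489, 283], [495, 260], [457, 248], [452, 271]]
topJ 130 [ 508.8 -210.9] [41.6 32.3] 70.8 [[480, 279], [485, 257], [458, 249], [452, 270]]
scL 90 [487.2 130.7] [63.5 61.6] 70.4 [[221, 156], [239, 167], [264, 156], [245, 146]]
scL 110 [485.7 130.5] [59.3 58.9] 72.6 [[222, 156], [240, 167], [262, 156], [244, 146]]
scL 130 [484.9 131.5] [54.1 56.6] 69.4 [[223, 155], [239, 165], [260, 156], [244, 146]]
scR 90 [639.3 203.1] [57.6 38.5] 
[... 208 characters left out ...]
39, 155], [327, 149]]
scJ 90 [ 507.6 -218. ] [57.5 34.5] 69.6 [[109, 249], [119, 260], [153, 244], [142, 233]]
scJ 110 [ 506.9 -217.1] [57.1 33. ] 68.2 [[110, 248], [119, 260], [152, 243], [143, 233]]
scJ 130 [ 508.5 -209.4] [40.6 30.3] 69.7 [[119, 244], [128, 254], [151, 242], [142, 233]]
top knuckle z.075 [[0.64960102 0.15122692 0.075     ]
 [0.50431931 0.07238862 0.075     ]]
jamb upper knuckle .157 [[ 0.5435541  -0.18114978  0.157     ]] [[ 0.54603603 -0.17989621  0.157     ]]
scene kn R .075 [[0.65502639 0.15535547 0.075     ]] card [[0.56563309 0.05224956 0.028     ]] [[0.56885915 0.0414015  0.028     ]]
pin [[ 0.72373245  0.01826519  0.016     ]
 [ 0.7614593  -0.0819986   0.016     ]]
```

```bash
cat >> h.py <<'E'
def state():
    from station import manip
    return manip.sense()
def move(st,pos,yaw):
    """tool x down, tool y along world dir yaw(deg)"""
    a=np.radians(yaw);x=np.array([0,0,-1.]);y=np.array([np.cos(a),np.sin(a),0])
    Rt=np.c_[x,y,np.cross(x,y)]
    R0=R.from_quat(st["tool_rot"]).as_matrix()
    d=R0.T@(np.array(pos)-st["tcp_pos"])/.025
    w=R.from_matrix(R0.T@Rt).as_rotvec(degrees=True)/5
    return np.round(d,2),np.round(w,2)
E
python3 - <<'E'
from h import *
st=state();print(np.round(R.from_quat(st["tool_rot"]).as_matrix(),3))
print(move(st,[.262,-.567,.28],-11.2),move(st,[.262,-.567,.28],168.8))
for yw in(-11.2,168.8):print(yw,move(st,[.6377,.2038,.28],yw))
E
```

```text
[[-0.     0.419 -0.908]
 [ 0.002 -0.908 -0.419]
 [-1.    -0.002 -0.   ]]
(array([-3.42,  0.01,  0.  ]), array([-1.08e+01, -1.00e-02,  2.00e-02])) (array([-3.42,  0.01,  0.  ]), array([2.52e+01, 2.00e-02, 2.00e-02]))
-11.2 (array([ -3.36, -21.68, -26.57]), array([-1.08e+01, -1.00e-02,  2.00e-02]))
168.8 (array([ -3.36, -21.68, -26.57]), array([2.52e+01, 2.00e-02, 2.00e-02]))
```

Request:
carry_out:
  commands:
    - [[-1,0,0,-1.6,0,0,85],[-2,0,0,-3.2,0,0,85],[-2.8,0,0,-4.8,0,0,85],[-3.4,-0.4,-0.5,-6.4,0,0,85],[-3.4,-1.2,-1.5,-8,0,0,85]]
  force: 40

```text
t: 0.6
tcp_pos: [0.2834, -0.5272, 0.2826]
tool_rot: [-0.596, -0.378, 0.597, -0.382]
force: [1.2, -0.3, -0.0]
finger_gap: 0.993
```

```bash
python3 - <<'E'
from h import *
st=state();print(st['t'],st['tcp_pos'],st['force'])
print(move(st,[.6377,.2038,.28],-11.2))
E
```

```text
0.6 [ 0.28338671 -0.52718554  0.28257521] [ 1.23275512 -0.33949395 -0.0133032 ]
(array([ -0.05,   0.48, -32.49]), array([-2.76,  0.06, -0.04]))
```

Request:
carry_out:
  commands:
    - [[0,0,-1.6,-1.4,0,0,85],[0,0.1,-3.4,-2.8,0,0,85],[0,0.1,-5.2,-2.8,0,0,85],[0,0.2,-7.0,-2.8,0,0,85],[0,0.2,-8.8,-2.8,0,0,85]]

```text
t: 1.1
tcp_pos: [0.3823, -0.3257, 0.2802]
tool_rot: [0.547, 0.449, -0.546, 0.449]
force: [0.1, -0.1, 0.1]
finger_gap: 0.996
```

```bash
python3 - <<'E'
from h import *
st=state();print(st['t'],st['tcp_pos'],st['force'])
print(move(st,[.6377,.2038,.28],-11.2))
E
```

```text
1.1 [ 0.38228953 -0.32567706  0.28023184] [ 0.11177974 -0.12549338  0.14756227]
(array([ 2.000e-02,  5.900e+00, -2.276e+01]), array([-0.01, -0.01,  0.  ]))
```

Request:
carry_out:
  commands:
    - [[0,0.4,-1.7,0,0,0,85],[0,0.9,-3.5,0,0,0,85],[0,1.4,-5.3,0,0,0,85],[0,1.9,-7.1,0,0,0,85],[0,2.4,-8.9,0,0,0,85]]

```text
t: 1.6
tcp_pos: [0.4842, -0.1189, 0.2803]
tool_rot: [-0.546, -0.449, 0.547, -0.449]
force: [0.5, -0.7, -0.2]
finger_gap: 0.994
```

Request:
carry_out:
  commands:
    - [[0,0.4,-1.7,0,0,0,85],[0,0.9,-3.5,0,0,0,85],[0,1.4,-5.3,0,0,0,85],[0,1.9,-7.1,0,0,0,85],[0,2.3,-8.9,0,0,0,85]]

```text
t: 2.1
tcp_pos: [0.584, 0.0881, 0.28]
tool_rot: [-0.546, -0.449, 0.547, -0.449]
force: [0.4, -0.7, 0.1]
finger_gap: 0.995
```

```bash
python3 - <<'E'
from h import *
st=state();print(st['t'],st['tcp_pos'],st['force'])
print(move(st,[.6377,.2038,.28],-11.2))
E
```

```text
2.1 [0.58399253 0.08809009 0.28004354] [ 0.43547898 -0.68024309  0.1180364 ]
(array([-0.  ,  1.21, -4.96]), array([0.  , 0.  , 0.01]))
```

Request:
carry_out:
  commands:
    - [[0,0.4,-1.5,0,0,0,85],[0,0.8,-3.2,0,0,0,85],[0,1.2,-4.5,0,0,0,85],[0,1.2,-5,0,0,0,85],[0,1.2,-5,0,0,0,85]]

```text
t: 2.6
tcp_pos: [0.6367, 0.2046, 0.2795]
tool_rot: [-0.545, -0.45, 0.546, -0.449]
force: [-0.2, -0.2, -0.4]
finger_gap: 0.997
```

```bash
python3 - <<'E'
from h import *
from station import manip
st=state();print(st['t'],st['tcp_pos'],st['force'])
print(move(st,[.6377,.2038,.102],-11.2))
s=manip.snapshot("scene");cv2.imwrite("pics/s1.png",s["image"][:,:,::-1])
E
```

```text
2.6 [0.6366667  0.20456029 0.27947308] [-0.2030395  -0.15590284 -0.35829069]
(array([7.1 , 0.06, 0.02]), array([0.03, 0.01, 0.02]))
```

View pics/s1.png

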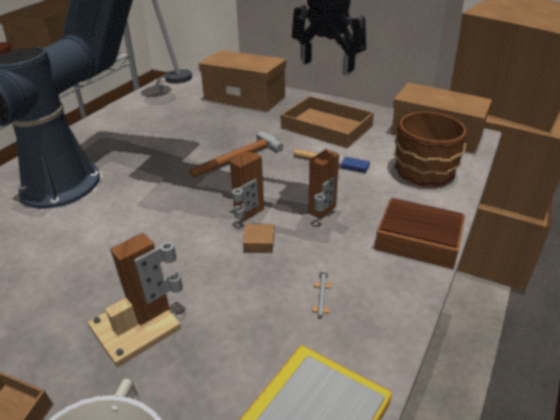

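The open gripper (330,40) hangs over the single-knuckle stile (323,185), and nothing else has moved. Next I descend.

Request:
carry_out:
  commands:
    - [[1.6,0.06,0,0,0,0,85],[3.4,0.06,0,0,0,0,85],[5,0.06,0,0,0,0,85],[6.2,0.06,0,0,0,0,85],[7.1,0.06,0,0,0,0,85]]

```text
t: 3.15
tcp_pos: [0.6366, 0.2001, 0.1008]
tool_rot: [-0.545, -0.449, 0.548, -0.448]
force: [0.1, -0.2, -0.1]
finger_gap: 0.998
```

```bash
python3 - <<'E'
from h import *
from station import manip
st=state();print(st['t'],st['tcp_pos'],st['force'])
print(move(st,[.6377,.2038,.102],-11.2))
s=manip.snapshot("scene");cv2.imwrite("pics/s2.png",cv2.resize(s["image"][80:240,220:420,::-1],None,fx=4,fy=3.75,interpolation=cv2.INTER_CUBIC)[:600])
E
```

```text
3.15 [0.63664279 0.20010044 0.10077879] [ 0.08318455 -0.24138887 -0.14933798]
(array([-0.05,  0.01, -0.15]), array([-0.03,  0.02,  0.05]))
```

View pics/s2.png

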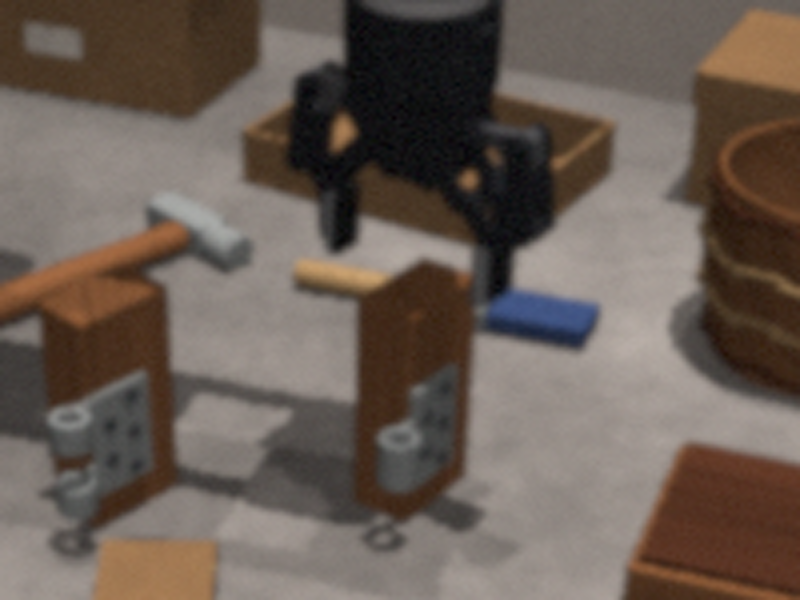

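```bash
python3 - <<'E'
from h import *
from station import manip
st=state();print(st['t'],st['tcp_pos'],st['q'])
s=manip.snapshot("scene");S=s
t=manip.snapshot("top")
p=st['tcp_pos'];u=R.from_quat(st["tool_rot"]).as_matrix()
for k in(-.047,.047):
  for b in (-.013,-.019-.013): print(k,b,proj(s,p+u[:,1]*k+u[:,0]*b),proj(t,p+u[:,1]*k+u[:,0]*b))
a=cv2.resize(s["image"][80:240,220:420,::-1],None,fx=3,fy=3);b=cv2.resize(t["image"][110:270,110:310,::-1],None,fx=3,fy=3)
cv2.imwrite("pics/s3.png",a);cv2.imwrite("pics/t3.png",b)
E
```

```text
3.2 [0.63440539 0.19975444 0.09729732] [ 1.37725090e-01  6.97383887e-01  1.39869280e+00 -8.10780250e-04
  1.05597037e+00  3.35944074e-01]
-0.047 -0.013 [[302.82884373 161.99996917]] [[192.33625438 221.8296231 ]]
-0.047 -0.032 [[302.97158918 154.33976362]] [[189.16826317 220.17717513]]
0.047 -0.013 [[339.10335741 177.20594481]] [[204.34938019 167.19882326]]
0.047 -0.032 [[339.67424224 169.33006856]] [[201.61865404 163.98221379]]
```

View pics/s3.png

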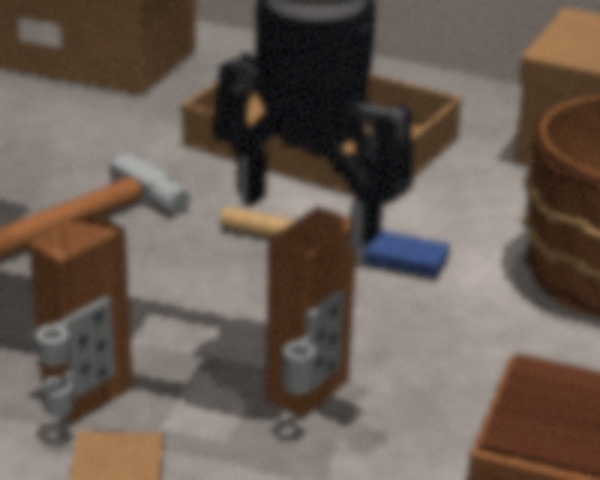

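View pics/t3.png

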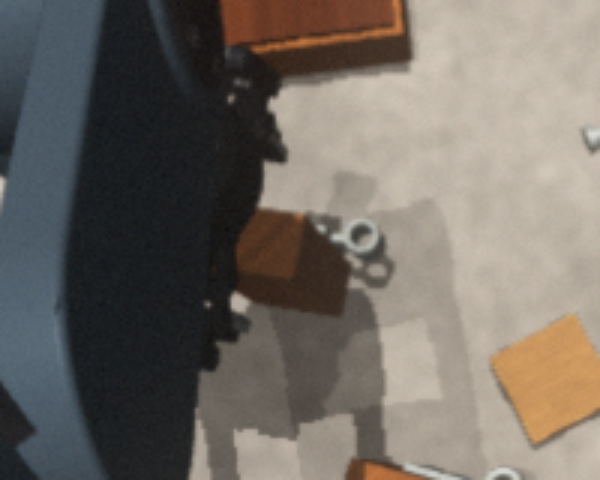

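```bash
python3 - <<'E'
from h import *
from station import manip
st=state();print(st['t'],st['tcp_pos'],st['q'],st['qd'])
S=manip.snapshot("scene")
st=state();print(st['t'],st['tcp_pos'],st['q'],st['force'])
T=manip.snapshot("top")
st=state();print(st['t'],st['tcp_pos'])
pickle.dump((S,T),open("g.pkl","wb"))
a=cv2.resize(S["image"][100:190,290:370,::-1],None,fx=6,fy=6,interpolation=cv2.INTER_CUBIC);b=cv2.resize(T["image"][120:240,160:250,::-1],None,fx=5,fy=5,interpolation=cv2.INTER_CUBIC)
f=lambda i:np.clip(i.astype(float)*1.8+20,0,255).astype(np.uint8)
cv2.imwrite("pics/s4.png",f(a));cv2.imwrite("pics/t4.png",f(b))
E
```

```text
3.3 [0.63703101 0.20068863 0.10175296] [ 1.38458986e-01  6.92876005e-01  1.39340702e+00 -5.27904015e-04
  1.05984131e+00  3.36166414e-01] [ 0.00819315 -0.03995964 -0.05304093  0.00289873  0.00107921  0.00158309]
3.35 [0.63866485 0.20126881 0.10352525] [ 1.38925728e-01  6.91163836e-01  1.39114463e+00 -3.86869635e-04
  1.05970907e+00  3.36220739e-01] [0.58796087 0.31084532 1.37309519]
3.4 [0.63964775 0.20173259 0.10461375]
```

View pics/s4.png

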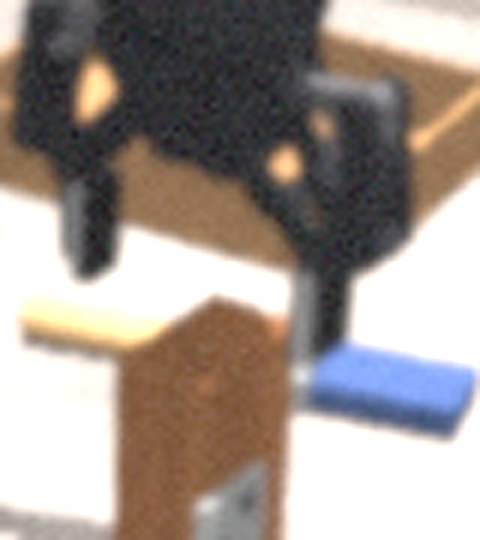

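View pics/t4.png

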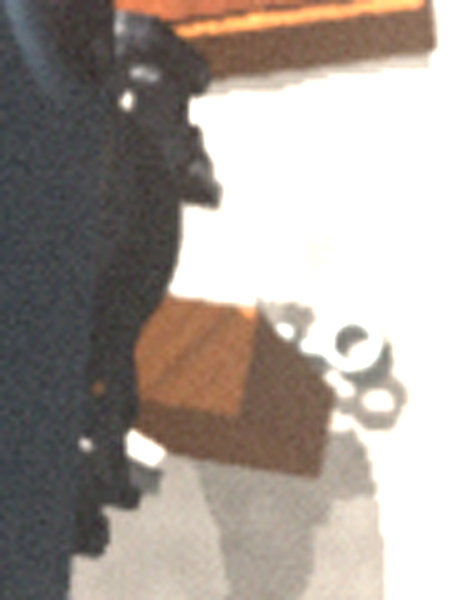

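```bash
python3 - <<'E'
from h import *
S,T=pickle.load(open("g.pkl","rb"))
def tri(a,b):
    c1,d1=ray(S,[a]);c2,d2=ray(T,[b]);d1=d1[0]/np.linalg.norm(d1);d2=d2[0]/np.linalg.norm(d2)
    M=np.c_[d1,-d2];t=np.linalg.lstsq(M,c2-c1,rcond=None)[0]
    p,q=c1+t[0]*d1,c2+t[1]*d2;return np.round((p+q)/2,4),np.linalg.norm(p-q)
print(tri((305,145.8),(187,220)));print(tri((343,159),(202,161)))
print("stile corner", tri((321.5,165.5),(207,202.5)))
st=state();print(st['t'],st['tcp_pos'])
E
```

```text
(array([0.5893, 0.2093, 0.1492]), np.float64(0.007254300893348745))
(array([0.683 , 0.1871, 0.1534]), np.float64(0.010144036840018647))
stile corner (array([0.6285, 0.1901, 0.1195]), np.float64(0.023613037631950443))
3.4 [0.63964775 0.20173259 0.10461375]
```

Request:
carry_out:
  commands:
    - [[0,0,0,0,0,0,85],[0,0,0,0,0,0,85],[0,0,0,0,0,0,85],[0,0,0,0,0,0,85],[0,0,0,0,0,0,85]]

```text
t: 3.9
tcp_pos: [0.6388, 0.2029, 0.1033]
tool_rot: [0.546, 0.449, -0.546, 0.449]
force: [-0.3, -0.0, 0.3]
finger_gap: 0.992
```

```bash
python3 - <<'E'
from h import *
from station import manip
st=state();print(st['t'],st['tcp_pos'],st['q'],st['qd'])
S=manip.snapshot("scene");T=manip.snapshot("top");pickle.dump((S,T),open("g.pkl","wb"))
p=st['tcp_pos'];u=R.from_quat(st["tool_rot"]).as_matrix()
for n,s,(x0,y0,x1,y1) in(("s5",S,(270,60,390,200)),("t5",T,(110,110,270,250))):
    f=4;i=cv2.resize(s["image"][y0:y1,x0:x1,::-1],None,fx=f,fy=f,interpolation=cv2.INTER_CUBIC);i=np.clip(i.astype(float)*1.7+15,0,255).astype(np.uint8)
    for k,c in((-.047,(0,0,255)),(.047,(0,255,0)),(0,(255,0,0))):
        for b in np.arange(0,-.13,-.02):
            q=(proj(s,p+u[:,1]*k+u[:,0]*b)[0]-[x0,y0])*f;cv2.circle(i,tuple(int(v) for v in q),3,c,-1)
    cv2.imwrite(f"pics/{n}.png",i)
for n,s,b,z in [("top",T,(165,170,216,210),.14),("sc",S,(306,148,341,168),.14)]:
    r=topface(s,b,z,60);print(n,r[0])
E
```

```text
3.9 [0.63876241 0.20288993 0.10327499] [ 1.41171561e-01  6.91839846e-01  1.39045725e+00 -1.48803022e-05
  1.05893076e+00  3.36436640e-01] [-0.00013426  0.00465958  0.00240794 -0.00030973 -0.00071775  0.00016375]
top ((634.2020263671875, 193.28419494628906), (38.401241302490234, 34.96400451660156), 78.1910629272461)
sc ((643.307861328125, 196.97311401367188), (58.34925079345703, 63.731163024902344), 27.047321319580078)
```

View pics/s5.png

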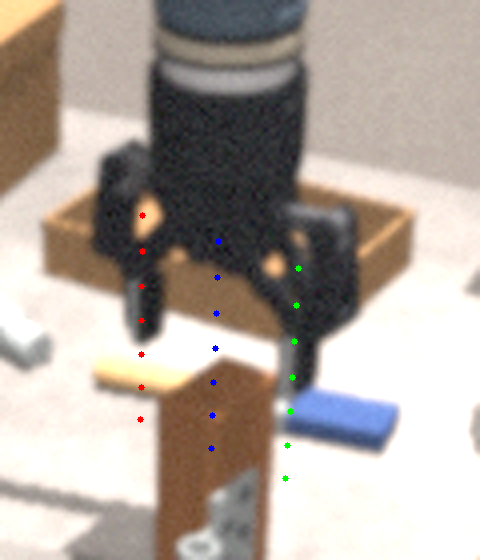

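View pics/t5.png

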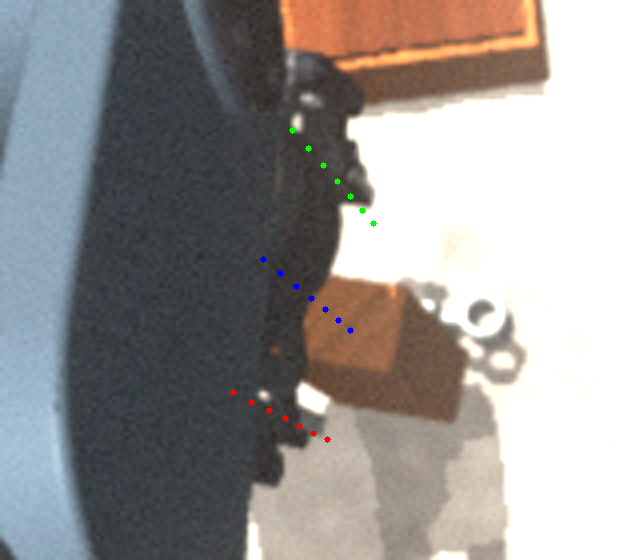

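The fingertips appear at about z 0.15 in both views, roughly 35 mm higher than the reported TCP implies. They sit at about (305,146) and (343,159), just above the stile top. I'll go down a little and check again.

Request:
carry_out:
  commands:
    - [[0.3,0,0,0,0,0,85],[0.6,0,0,0,0,0,85],[0.8,0,0,0,0,0,85],[0.8,0,0,0,0,0,85],[0.8,0,0,0,0,0,85]]

```text
t: 4.5
tcp_pos: [0.6386, 0.2027, 0.0825]
tool_rot: [-0.546, -0.449, 0.547, -0.449]
force: [0.5, 0.5, 0.9]
finger_gap: 0.999
```

```bash
cat > look.py <<'E'
from h import *
from station import manip
import sys
def look(tag,bs=(270,60,390,200),bt=(110,110,270,250),f=4,dots=True,g=1.7):
    st=state();print(st['t'],st['tcp_pos'],st['force'],st['finger_gap'])
    S=manip.snapshot("scene");T=manip.snapshot("top");pickle.dump((S,T),open(tag+".pkl","wb"))
    p=st['tcp_pos'];u=R.from_quat(st["tool_rot"]).as_matrix()
    for n,s,(x0,y0,x1,y1) in(("s"+tag,S,bs),("t"+tag,T,bt)):
        i=cv2.resize(s["image"][y0:y1,x0:x1,::-1],None,fx=f,fy=f,interpolation=cv2.INTER_CUBIC);i=np.clip(i.astype(float)*g+15,0,255).astype(np.uint8)
        if dots:
          for k,c in((-.047,(0,0,255)),(.047,(0,255,0)),(0,(255,0,0))):
            for b in np.arange(0,-.13,-.02):
                q=(proj(s,p+u[:,1]*k+u[:,0]*b)[0]-[x0,y0])*f;cv2.circle(i,tuple(int(v) for v in q),2,c,-1)
        cv2.imwrite(f"pics/{n}.png",i)
    return st,S,T
E
python3 -c "
from look import *
look('6')"
```

```text
4.5 [0.63855228 0.20271611 0.08253833] [0.49208162 0.50236724 0.87712074] 0.9986671751082484
```

View pics/s6.png

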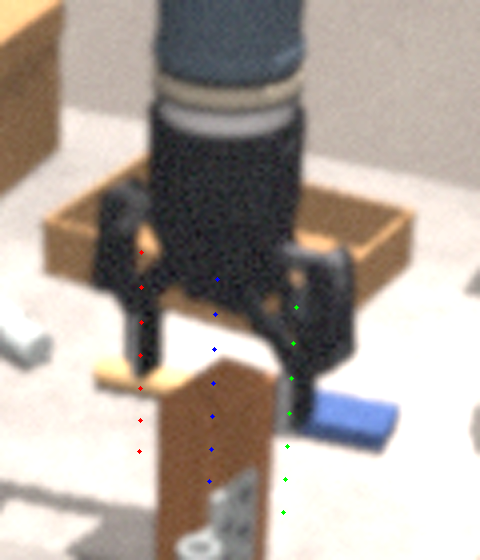

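View pics/t6.png

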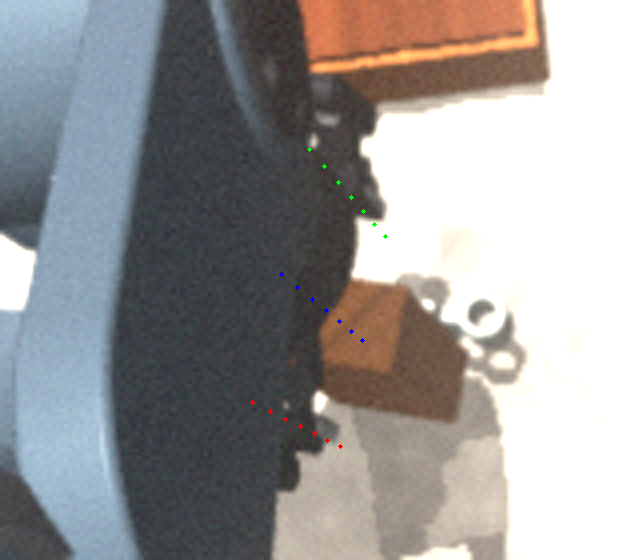

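The fingers now straddle the top, with tips at (306,153) and (345,166), about z 0.13. I'll go 22 mm lower and close.

Request:
carry_out:
  commands:
    - [[0.3,0,0,0,0,0,85],[0.6,0,0,0,0,0,85],[0.85,0,0,0,0,0,85],[0.85,0,0,0,0,0,85],[0.85,0,0,0,0,0,85]]

```text
t: 5.1
tcp_pos: [0.6385, 0.2027, 0.0613]
tool_rot: [-0.546, -0.449, 0.547, -0.449]
force: [0.7, 0.6, 0.5]
finger_gap: 0.996
```

```bash
python3 -c "
from look import *
look('7')"
```

```text
5.1 [0.63849774 0.2027125  0.06128566] [0.74807124 0.57371133 0.5334097 ] 0.9961319444364573
```

View pics/s7.png

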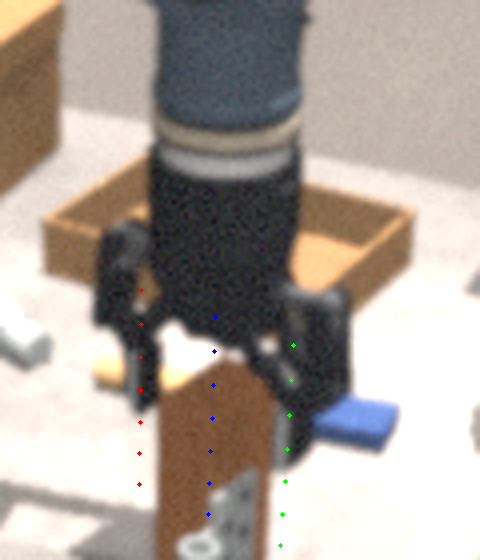

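View pics/t7.png

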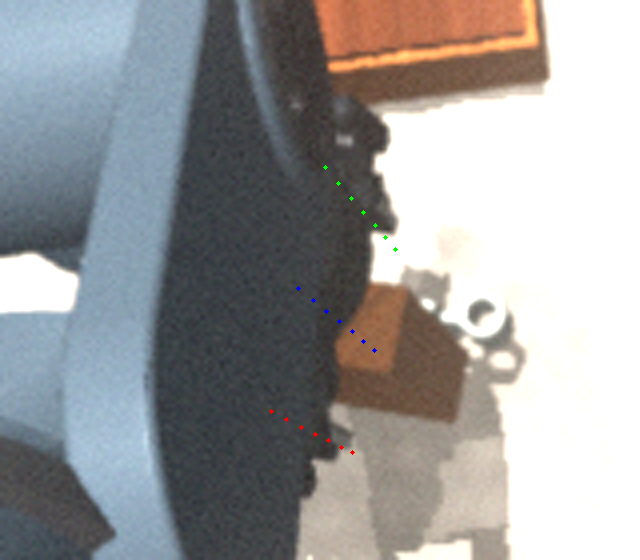

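Tips are at (306,162) and (341,176), about 30 mm below the stile top (z about 0.11). That is above the leaf, so I'm closing.

Request:
carry_out:
  commands:
    - [[0,0,0,0,0,0,50],[0,0,0,0,0,0,42],[0,0,0,0,0,0,36],[0,0,0,0,0,0,28],[0,0,0,0,0,0,25]]
  force: 60

```text
t: 5.7
tcp_pos: [0.6387, 0.2028, 0.0621]
tool_rot: [0.546, 0.449, -0.546, 0.449]
force: [-0.2, 0.7, 1.9]
finger_gap: 0.414
```

Request:
carry_out:
  commands:
    - [[0,0,0,0,0,0,25],[0,0,0,0,0,0,25],[0,0,0,0,0,0,25],[0,0,0,0,0,0,25],[0,0,0,0,0,0,25]]
  force: 60

```text
t: 6.2
tcp_pos: [0.6387, 0.2028, 0.0621]
tool_rot: [0.546, 0.449, -0.546, 0.449]
force: [-1.4, 0.5, 5.3]
finger_gap: 0.41
```

```bash
python3 -c "
from look import *
look('8',dots=False)"
```

```text
6.2 [0.6387233  0.20284507 0.06210918] [-1.43049323  0.52962997  5.33640741] 0.40996974453419666
```

View pics/s8.png

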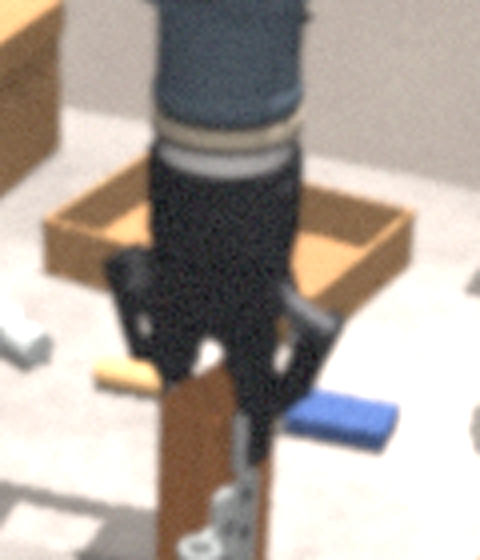

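View pics/t8.png

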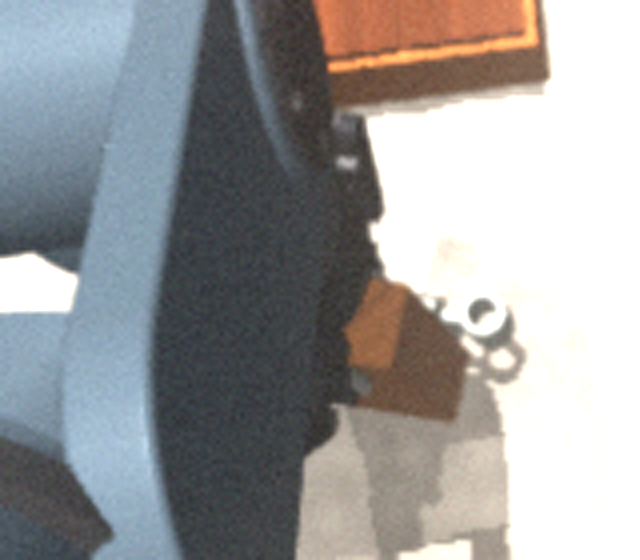

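Fingers hold 35 mm, pads on the wood above the leaf. Now lifting.

Request:
carry_out:
  commands:
    - [[-0.1,0,0,0,0,0,25],[-0.4,0,0,0,0,0,25],[-0.9,0,0,0,0,0,25],[-1.5,0,0,0,0,0,25],[-2.0,0,0,0,0,0,25]]

```text
t: 6.8
tcp_pos: [0.6395, 0.2028, 0.1136]
tool_rot: [0.547, 0.448, -0.546, 0.449]
force: [0.7, 0.6, -1.9]
finger_gap: 0.417
```

Request:
carry_out:
  commands:
    - [[-0.6,0,0,0,0,0,25],[-1.0,0,0,0,0,0,25],[-1.2,0,0,0,0,0,25],[-1.2,0,0,0,0,0,25],[-1.2,0,0,0,0,0,25]]

```text
t: 7.3
tcp_pos: [0.6383, 0.2027, 0.1414]
tool_rot: [-0.546, -0.449, 0.547, -0.449]
force: [-0.7, 0.3, -1.4]
finger_gap: 0.412
```

```bash
python3 -c "
from look import *
st,S,T=look('9',dots=False)
cv2.imwrite('pics/s9.png',S['image'][:,:,::-1])
print(move(st,[.566+.0011,-.054,st['tcp_pos'][2]],-20.1))"
```

```text
7.3 [0.63827855 0.20267164 0.14142569] [-0.71936457  0.32508197 -1.43191847] 0.4122966437597476
(array([ 0.  , -0.8 , 10.62]), array([1.78, 0.  , 0.01]))
```

View pics/s9.png

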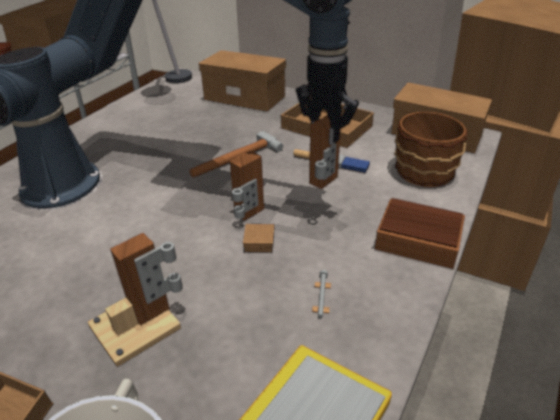

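View pics/t9.png

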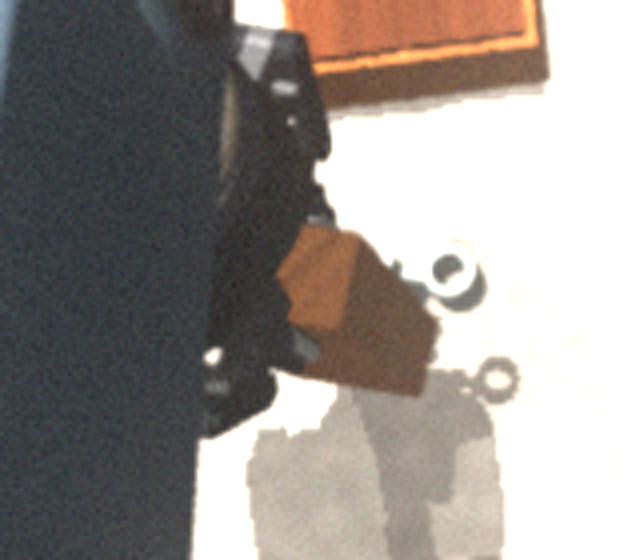

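The stile is held upright about 79 mm up, and the spare, card box and pin are undisturbed. Next I carry it to a stand-off on the jamb's +y side.

Request:
carry_out:
  commands:
    - [[0,-0.05,0.6,0.3,0,0,25],[0,-0.1,1.6,0.6,0,0,25],[0,-0.2,2.8,0.9,0,0,25],[0,-0.3,4.0,1.2,0,0,25],[0,-0.4,5.2,1.5,0,0,25]]

```text
t: 7.9
tcp_pos: [0.6025, 0.0752, 0.1413]
tool_rot: [-0.575, -0.412, 0.576, -0.411]
force: [0.6, -0.3, -2.3]
finger_gap: 0.416
```

Request:
carry_out:
  commands:
    - [[0,0,1.2,0.1,0,0,25],[0,0.0,2.4,0.2,0,0,25],[0,0.1,3.5,0.3,0,0,25],[0,0.1,4.4,0.3,0,0,25],[0,0.1,4.8,0.3,0,0,25]]

```text
t: 8.4
tcp_pos: [0.5662, -0.0399, 0.1415]
tool_rot: [-0.58, -0.404, 0.581, -0.403]
force: [-0.0, -0.2, -2.4]
finger_gap: 0.414
```

Request:
carry_out:
  commands:
    - [[0,0,0,0,0,0,25],[0,0,0,0,0,0,25],[0,0,0,0,0,0,25],[0,0,0,0,0,0,25],[0,0,0,0,0,0,25]]

```text
t: 8.9
tcp_pos: [0.5677, -0.0365, 0.1417]
tool_rot: [0.58, 0.405, -0.58, 0.405]
force: [-0.2, 0.3, -0.8]
finger_gap: 0.413
```

```bash
python3 -c "
from look import *
st,S,T=look('10',bs=(80,130,280,280),bt=(340,170,510,320),dots=False,g=1.3)
print(move(st,[.5671,-.054,.111],-20.1))"
```

```text
8.9 [ 0.56770501 -0.0364642   0.14172115] [-0.23460184  0.34975785 -0.84126406] 0.41310557938605713
(array([1.23, 0.22, 0.67]), array([-0.01, -0.  , -0.  ]))
```

View pics/s10.png

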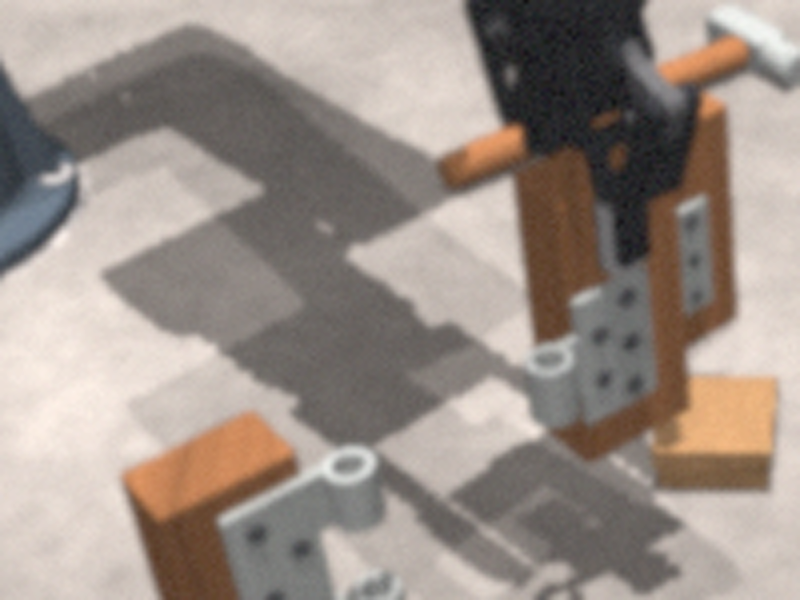

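View pics/t10.png

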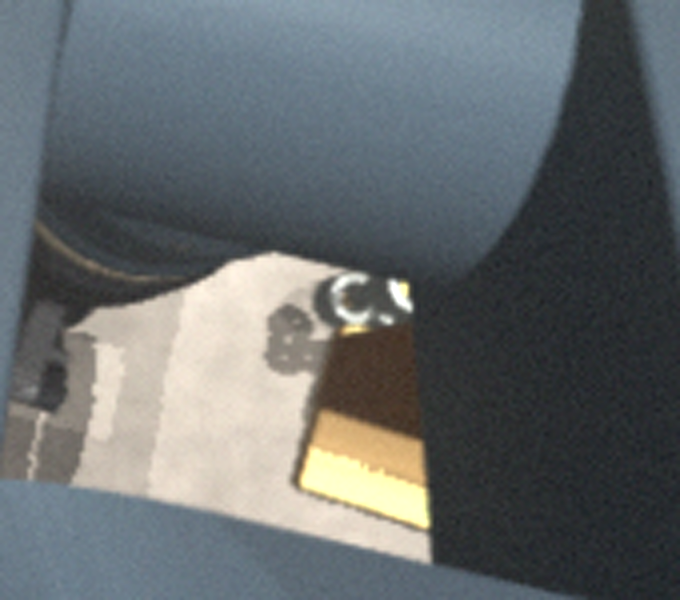

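```bash
cat > kn.py <<'E'
from h import *
def ring(s,uv,rad=9):
    """fit ellipse to bright grey ring near uv"""
    u,v=int(uv[0]),int(uv[1]);f=8
    c=s["image"][v-rad:v+rad+1,u-rad:u+rad+1]
    c=cv2.resize(c,None,fx=f,fy=f,interpolation=cv2.INTER_CUBIC)
    h=cv2.cvtColor(c,cv2.COLOR_RGB2HSV)
    return c,h,(u-rad,v-rad),f
E
python3 - <<'E'
from kn import *
S,T=pickle.load(open("10.pkl","rb"));S0=pickle.load(open("scene0.pkl","rb"))
o=[]
for s,uv in((S,(217,220)),(S,(168,246)),(S0,(320,197)),(S0,(168,246))):
    c,h,_,_=ring(s,uv); o.append(cv2.resize(c,(300,300)))
cv2.imwrite("pics/k1.png",np.vstack([np.hstack(o[:2]),np.hstack(o[2:])])[:,:,::-1])
E
```

```text
(no output)
```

View pics/k1.png

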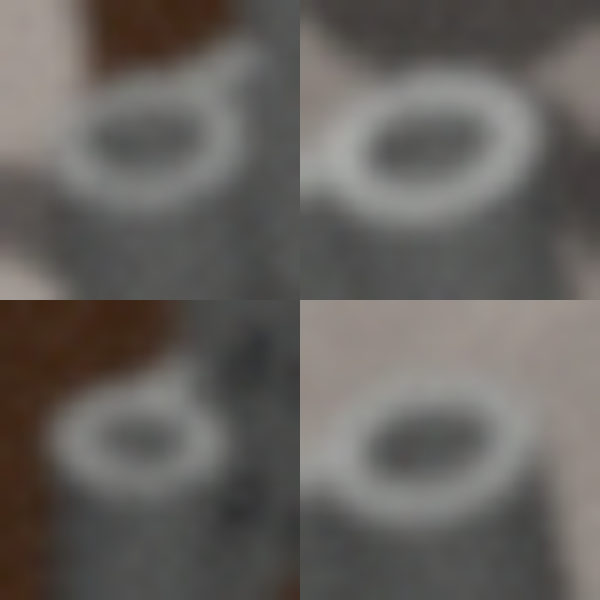

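```bash
python3 - <<'E'
from kn import *
S0=pickle.load(open("scene0.pkl","rb"));T=pickle.load(open("top0.pkl","rb"))
print("jamb",onz(S0,[[166.7,245.6]],.157))
print("stile0",onz(S0,[[319.2,196.2]],.075), "now",onz(S0,[[216.7,219.2]],.1546))
c,h,_,_=ring(T,(231,189));d,_,_,_=ring(T,(443,241))
cv2.imwrite("pics/k2.png",np.hstack([cv2.resize(x,(300,300)) for x in(c,d)])[:,:,::-1])
E
```

```text
jamb [[ 0.54463725 -0.17956119  0.157     ]]
stile0 [[0.65286227 0.15610979 0.075     ]] now [[ 0.57446955 -0.08498909  0.1546    ]]
```

View pics/k2.png

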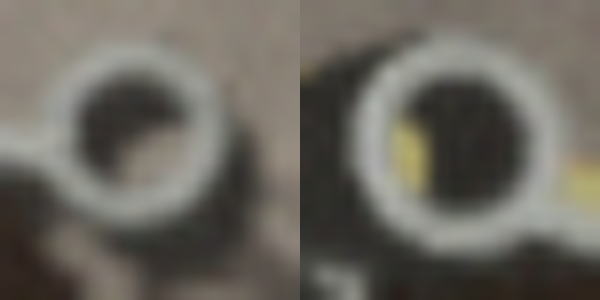

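Request:
carry_out:
  commands:
    - [[0.2,0.05,0.4,0,0,0,25],[0.6,0.1,0.9,0,0,0,25],[1.0,0.18,1.4,0,0,0,25],[1.22,0.18,1.6,0,0,0,25],[1.22,0.18,1.6,0,0,0,25]]

```text
t: 9.5
tcp_pos: [0.5565, -0.0774, 0.1097]
tool_rot: [-0.58, -0.405, 0.581, -0.403]
force: [0.2, 0.0, -1.0]
finger_gap: 0.413
```

Request:
carry_out:
  commands:
    - [[0,0,0,0,0,0,25],[0,0,0,0,0,0,25],[0,0,0,0,0,0,25],[0,0,0,0,0,0,25],[0,0,0,0,0,0,25]]

```text
t: 10.0
tcp_pos: [0.5582, -0.0762, 0.1115]
tool_rot: [0.58, 0.405, -0.58, 0.405]
force: [-0.2, 0.2, -2.0]
finger_gap: 0.414
```

```bash
python3 -c "
from look import *
st,S,T=look('11',bs=(90,180,290,330),bt=(340,170,510,320),dots=False,g=1.3)
print(move(st,[.5671,-.054,.1111],-20.1))"
```

```text
10.0 [ 0.55815857 -0.07615071  0.11153699] [-0.1580151   0.19334067 -1.96095399] 0.4143132319034966
(array([ 0.02,  0.03, -0.96]), array([-0.01, -0.  , -0.01]))
```

View pics/s11.png

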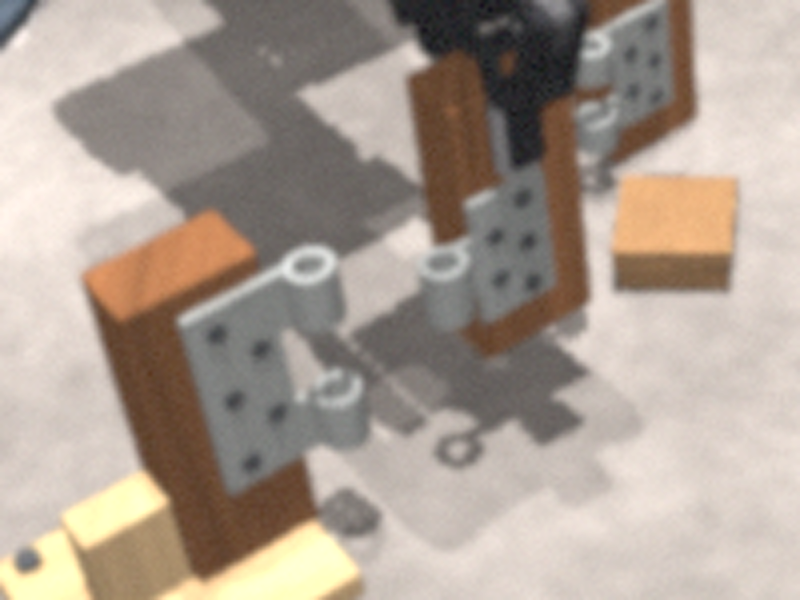

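View pics/t11.png

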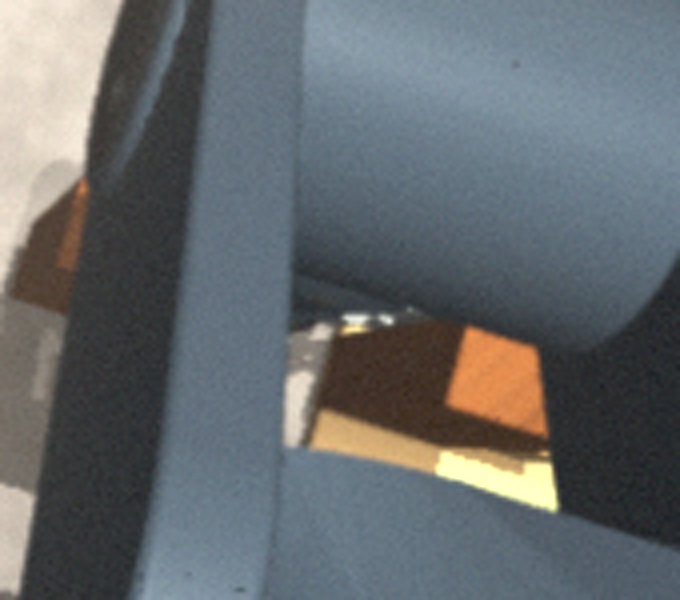

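```bash
python3 - <<'E'
from kn import *
S,T=pickle.load(open("11.pkl","rb"))
o=[]
for uv in((201,246),(167,246),(174,277)):
    c,h,_,_=ring(S,uv,11); o.append(cv2.resize(c,(330,330),interpolation=cv2.INTER_LINEAR))
cv2.imwrite("pics/k3.png",np.clip(np.hstack(o)[:,:,::-1].astype(float)*1.3,0,255)[:, :990][:, :].astype(np.uint8)[:, ::1][:330,:800])
# predicted projection
def Rz(a):a=np.radians(a);return np.array([[np.cos(a),-np.sin(a),0],[np.sin(a),np.cos(a),0],[0,0,1]])
tg=np.array([.6387,.2028]);st0=np.array([.6377,.2040])
for kn0 in (np.array([.6523,.1535]),np.array([.6529,.1561])):
    off=Rz(11.2)[:2,:2]@(kn0-tg);p=np.array([.55816,-.07615])+Rz(-20.1)[:2,:2]@off
    print(off,p,proj(S,np.r_[p,.1244]),proj(S,np.r_[p,.0944]))
J=np.array([.5446,-.1805])
for z in(.157,.129,.089,.061):print(z,proj(S,np.r_[J,z]))
E
```

```text
[ 0.02291674 -0.0457195 ] [ 0.56396903 -0.12696048] [[199.01869631 245.50830337]] [[201.24515047 258.7728251 ]]
[ 0.02300031 -0.04305248] [ 0.56496406 -0.12448461] [[200.37856461 244.82519798]] [[202.57014594 258.08643634]]
0.157 [[166.30202201 245.94140397]]
0.129 [[169.23791619 259.08018611]]
0.089 [[173.25061284 276.82848243]]
0.061 [[175.9374479 288.5802949]]
```

View pics/k3.png

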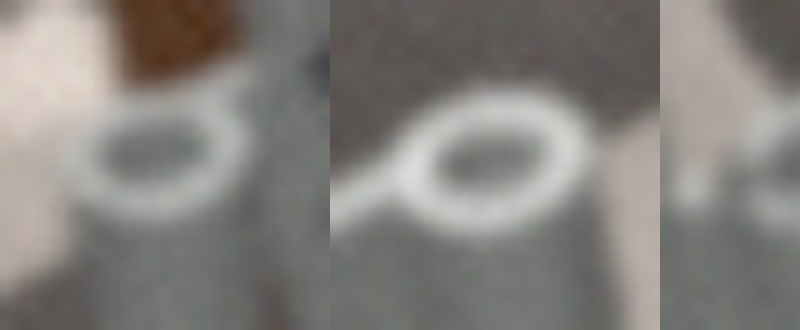

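Scene view: the stile bore is at (200.4,245.1), which matches the prediction of (200.4,244.8), so the height is confirmed. About 58 mm remains along -y, with roughly zero x error. I'll go in to just short of the knuckles.

Request:
carry_out:
  commands:
    - [[0,0,0.3,0,0,0,25],[0,0,0.7,0,0,0,25],[0,0,1.1,0,0,0,25],[0,0,1.3,0,0,0,25],[0,0,1.3,0,0,0,25]]

```text
t: 10.6
tcp_pos: [0.5464, -0.1081, 0.1113]
tool_rot: [-0.58, -0.404, 0.58, -0.404]
force: [-0.0, 0.6, -2.9]
finger_gap: 0.415
```

Request:
carry_out:
  commands:
    - [[0,0,0,0,0,0,25],[0,0,0,0,0,0,25],[0,0,0,0,0,0,25],[0,0,0,0,0,0,25],[0,0,0,0,0,0,25]]

```text
t: 11.1
tcp_pos: [0.5468, -0.1067, 0.1113]
tool_rot: [0.58, 0.405, -0.58, 0.405]
force: [-0.3, 1.0, -1.3]
finger_gap: 0.415
```

```bash
python3 -c "
from look import *
st,S,T=look('12',bs=(100,200,230,310),bt=(340,170,510,320),f=6,dots=False,g=1.3)
print(move(st,[.5386,-.1288,.1111],-20.1))
print(move(st,st['tcp_pos'],-20.1))"
```

```text
11.1 [ 0.54679437 -0.10665032  0.11125552] [-0.27157195  1.00556217 -1.26505284] 0.41501362951017234
(array([ 0.01, -0.  ,  0.94]), array([-0.02, -0.  , -0.  ]))
(array([0., 0., 0.]), array([-0.02, -0.  , -0.  ]))
```

View pics/s12.png

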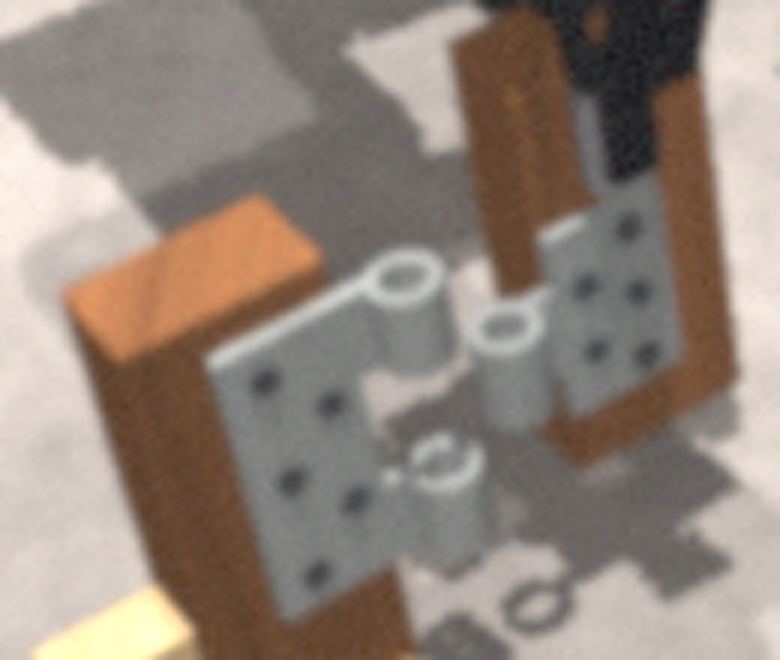

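```bash
cat > d.py <<'E'
from kn import *
def delta(S,uvs,z,uvj=(166.9,245.6),yaw=20.1):
    a=onz(S,[uvs],z)[0];j=onz(S,[uvj],.157)[0];d=(j-a)[:2];t=np.radians(yaw)
    print(a,j,"jamb-frame mm to go",np.round(1000*np.array([np.cos(t)*d[0]-np.sin(t)*d[1],np.sin(t)*d[0]+np.cos(t)*d[1]]),1))
E
python3 - <<'E'
from d import *
S,T=pickle.load(open("12.pkl","rb"))
o=[]
for uv in((184,254),(167,246)):
    c,h,_,_=ring(S,uv,10); o.append(cv2.resize(c,(336,336),interpolation=cv2.INTER_CUBIC))
cv2.imwrite("pics/k4.png",np.clip(np.hstack(o)[:,:,::-1].astype(float)*1.3,0,255).astype(np.uint8))
delta(S,(183.75,254.1),.1242)
E
```

```text
[ 0.55421525 -0.15593165  0.1242    ] [ 0.54492142 -0.17941057  0.157     ] jamb-frame mm to go [ -0.7 -25.2]
```

View pics/k4.png

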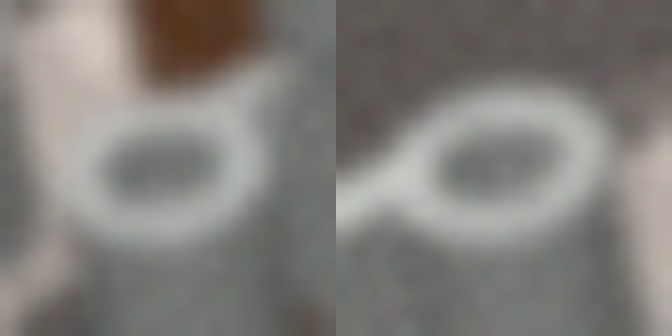

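Request:
carry_out:
  commands:
    - [[0,-0.01,0.2,0,0,0,25],[0,-0.01,0.45,0,0,0,25],[0,-0.01,0.7,0,0,0,25],[0,-0.01,0.9,0,0,0,25],[0,-0.01,1.0,0,0,0,25]]

```text
t: 11.7
tcp_pos: [0.5376, -0.1311, 0.1113]
tool_rot: [-0.58, -0.404, 0.58, -0.404]
force: [0.6, -0.0, -3.3]
finger_gap: 0.414
```

Request:
carry_out:
  commands:
    - [[0,0,0,0,0,0,25],[0,0,0,0,0,0,25],[0,0,0,0,0,0,25],[0,0,0,0,0,0,25],[0,0,0,0,0,0,25]]

```text
t: 12.2
tcp_pos: [0.5379, -0.1301, 0.1113]
tool_rot: [0.58, 0.405, -0.58, 0.405]
force: [1.1, -0.3, -2.0]
finger_gap: 0.412
```

```bash
python3 -c "
from look import *
st,S,T=look('13',bs=(100,200,230,310),bt=(340,170,510,320),f=6,dots=False,g=1.3)
"
```

```text
12.2 [ 0.53791873 -0.1300553   0.11126347] [ 1.07567801 -0.30034641 -1.97357934] 0.41164132053274227
```

View pics/s13.png

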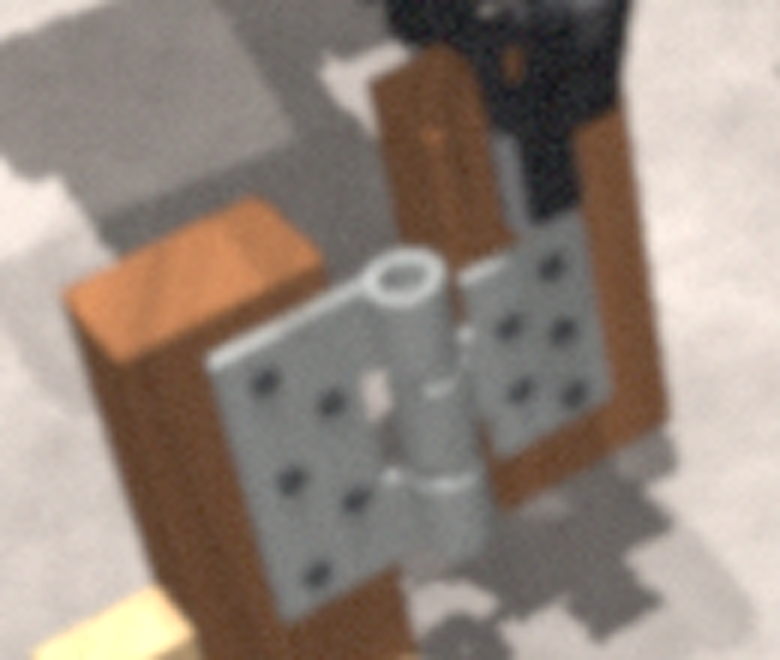

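View pics/t13.png

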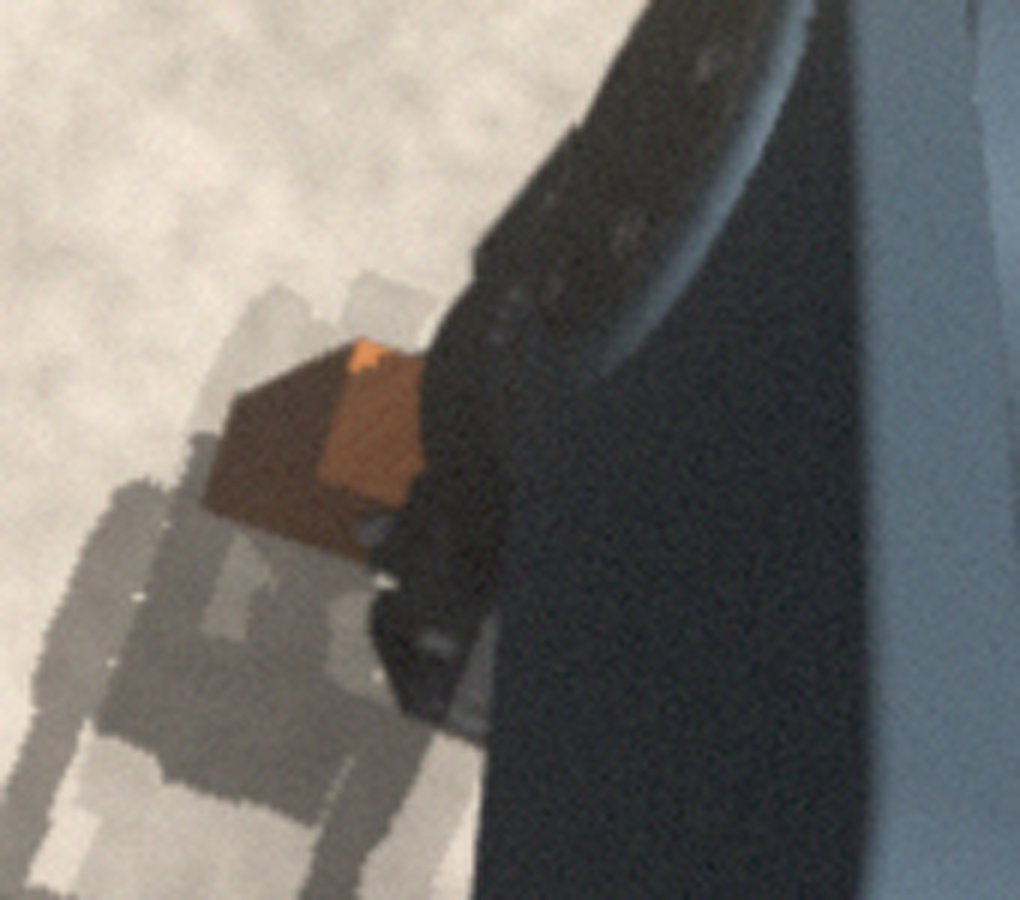

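```bash
python3 - <<'E'
from d import *
S,T=pickle.load(open("13.pkl","rb"))
P=onz(T,[[340+361/6,170+339/6],[340+318/6,170+478/6]],.1892);d=P[0]-P[1]
print(P,np.linalg.norm(d),np.degrees(np.arctan2(d[1],d[0])))
# expected +y corners of the stile if aligned (jamb frame (-6,77),(-42,77)), jamb axis .5446,-.181
t=np.radians(-20.1);Rm=np.array([[np.cos(t),-np.sin(t)],[np.sin(t),np.cos(t)]])
for q in((-.006,.077),(-.042,.077)):print(np.array([.5448,-.1810])+Rm@q)
# scene: expected visible ring rows
f=6;i=cv2.resize(S["image"][225:305,150:200,::-1],None,fx=9,fy=7.5*1.2,interpolation=cv2.INTER_CUBIC)
i=cv2.resize(S["image"][235:300,150:215,::-1],None,fx=9,fy=9,interpolation=cv2.INTER_CUBIC)
j=i.copy();a=np.linspace(0,2*np.pi,60)
for z,c in((.157,(0,255,255)),(.129,(0,255,255)),(.089,(0,255,255)),(.0942,(0,255,0)),(.1242,(0,255,0))):
    jx=onz(S,[[166.9,245.6]],.157)[0]
    q=proj(S,np.c_[jx[0]+.011*np.cos(a),jx[1]+.011*np.sin(a),np.full(60,z)])
    for u in q:cv2.circle(j,tuple(int(v) for v in ((u-[150,235]+.5)*9)),1,c,-1)
cv2.imwrite("pics/k5.png",i);cv2.imwrite("pics/k6.png",j)
E
```

```text
[[ 0.56361433 -0.10840615  0.1892    ]
 [ 0.53113948 -0.09612777  0.1892    ]] 0.03471850817004856 -20.71104374332525
[ 0.56562723 -0.10662778]
[ 0.53181984 -0.09425604]
```

View pics/k5.png

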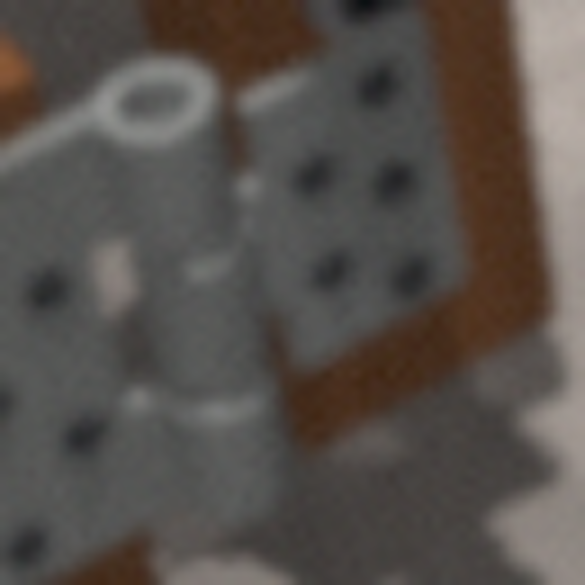

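View pics/k6.png

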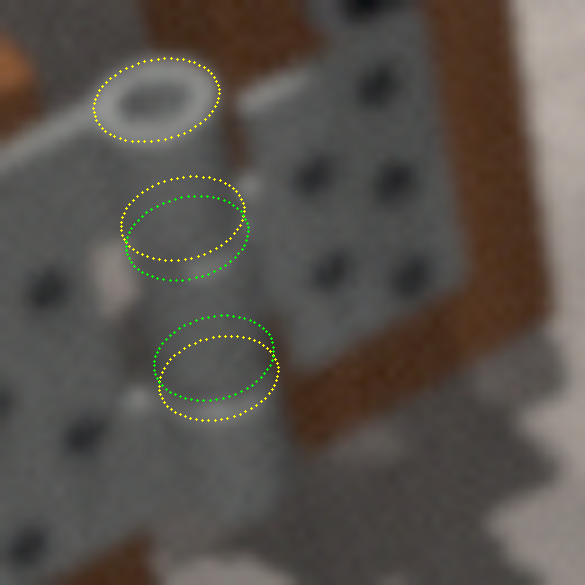

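```bash
python3 - <<'E'
from d import *
S,T=pickle.load(open("13.pkl","rb"));T0=pickle.load(open("top0.pkl","rb"))
# +y end edge of top face: subpixel gradient peaks of red channel across the edge
def edge(s,A,B,z,n=12):
    g=cv2.GaussianBlur(s["image"][:,:,0],(0,0),.8).astype(np.float32);A=np.array(A,float);B=np.array(B,float)
    t=(B-A)/np.linalg.norm(B-A);nn=np.array([-t[1],t[0]]);k=np.arange(-4,4.01,.25);out=[]
    for w in np.linspace(.2,.85,n):
        p=A+w*(B-A)+k[:,None]*nn
        v=cv2.remap(g,p[:,0].astype(np.float32),p[:,1].astype(np.float32),cv2.INTER_LINEAR).ravel()
        d=np.abs(np.gradient(v));m=d>.5*d.max();out.append(p[m].T@d[m]/d[m].sum())
    P=onz(s,np.array(out),z);c=P[:,:2].mean(0);u=np.linalg.svd(P[:,:2]-c)[2][0];u*=np.sign(u[0])
    r=(P[:,:2]-c)@np.array([-u[1],u[0]])
    return c,np.degrees(np.arctan2(u[1],u[0])),1000*r.std()
J=np.array([.5446,-.1811])
def jf(p,o,yaw):
    t=np.radians(-yaw);d=p-o;return 1000*np.array([np.cos(t)*d[0]-np.sin(t)*d[1],np.sin(t)*d[0]+np.cos(t)*d[1]])
c,a,e=edge(T,(400.2,226.5),(393,249.7),.1892);print("stile now +y edge y in jamb frame (want 77):",jf(c,J,-20.1),a,e)
c,a,e=edge(T0,(176,176),(171,197),.14);k=onz(T0,[[230.0,187.9]],.075)[0][:2];print("initial: +y edge minus knuckle y (nominal 77)",jf(c,k,-11.2),a,e,k)
c,a,e=edge(T0,(457,248),(451.5,271),.17);print("jamb +y edge (nominal -17)",jf(c,J,-20.1),a,e)
k=onz(T0,[[443.5,240.5]],.157)[0][:2];print("jamb knuckle top",k)
E
```

```text
stile now +y edge y in jamb frame (want 77): [-25.4630197   76.31465458] -19.081988717784316 0.23732072385795633
initial: +y edge minus knuckle y (nominal 77) [-25.88326163  75.11511979] -14.790128385538473 0.36304130808935364 [0.65162006 0.1529924 ]
jamb +y edge (nominal -17) [-25.41296658 -18.00429387] -19.684921231449188 0.09657855497244952
jamb knuckle top [ 0.54430292 -0.18121128]
```

```bash
python3 - <<'E'
from h import *
from station import manip
s=manip.snapshot("scene");cv2.imwrite("pics/end.png",s["image"][:,:,::-1])
st=state();print(st['t'],st['tcp_pos'],st['qd'].round(4),st['force'],st['finger_gap'])
E
```

```text
12.35 [ 0.53786953 -0.13013097  0.11124981] [-0.0002  0.0022 -0.0003 -0.0007 -0.0001 -0.0016] [-0.06869522 -1.08773487 -1.75142294] 0.4176804473683542
```

View pics/end.png

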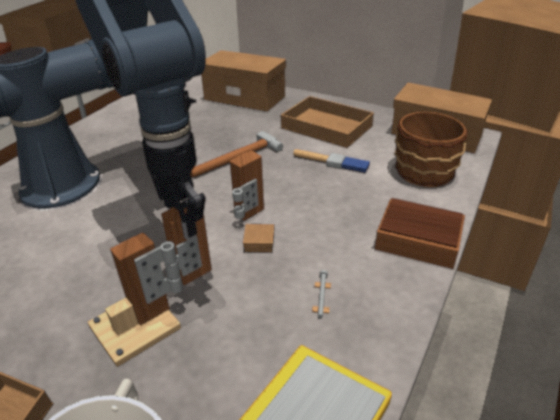

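The stile's knuckle sits between the jamb's two at about (170,260). The spare (247,185), card box (258,237) and pin (322,293) are where they were, and the arm is still. Handing in.

```bash
python3 -c "
from station import manip
print(manip.sign_off())"
```

```text
the job is handed in; nothing more can be done
None
```

I picked up the single-knuckle stile and brought it in along the jamb's -y. I handed it in at about 12.4 s, still held with its knuckle between the jamb's two knuckles.

**Last checks**
- **Scene view:** the bore was within about 0.5 mm of the hinge axis, worked out from the previous view and the last 25 mm move. The visible rims match 5 mm gaps above and below.
- **Top view:** the hinge was hidden by the arm. The stile's far edge put it 0 to 1 mm from where it belongs, and it is within about 1° of the jamb's yaw.
- **Height:** the stile's underside is about 49 mm above the table.
- **Forces:** contact forces stayed under a few newtons.
- **Other parts:** the spare, pin and card box look undisturbed.

**Disagreements**
- **Gripper height:** before the grasp the fingers appeared about 35 mm higher in the pictures than the reported TCP implied. I took the grasp height from the images. Later heights came from how far the TCP had moved, and the scene view confirmed them.
- **Top-view edge:** picking that same edge by eye first suggested the stile was 1.5 to 2 mm too far in. The finer edge fit did not bear that out.
- **Stile yaw before the grasp:** two fits gave -11° and -15°. The gripper jaws squared the stile up when they closed.

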